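# Set the bearing play in a hub jig

### The arm

A 6-joint arm with a two-finger parallel gripper is mounted at the origin on the work surface. World frame = base frame: x ahead of the robot, y to its left, z up, the work surface at z = 0. Lengths are in m, angles in rad, forces in N, time in s.
With the tool pointing down it reaches from about 0.275 to 0.875 m from the base axis. Payload 12.5 kg.
Tool frame: the origin (TCP) lies on the centre line of the jaws, within the pads' length; the fingertips stand r.finger_overhang ahead of it and the grasp point (between the pads) lies 3 mm ahead of it (r.finger_overhang is the distance from the TCP to the fingertips, in m); z points along the fingers, y is the line along which they close (so a half turn about z gives the same grasp; the last joint's range is limited). The gripper opens to 85 mm and grips with 20 to 120 N. Pads are 22 mm wide; open, the fingers measure 114 mm over their backs; the gripper's body (76 mm by 85 mm) begins 54 mm behind the grasp point. The pads swing forward as they close: fully open they stand 13 mm farther back than shut.
Start: joints at [-1.233, 0.351, 1.652, -0, 1.139, -0.085], TCP at [0.226, -0.502, 0.253] pointing down, gripper open.
Joint ranges: [-2.75, 2.75], [-0.79, 2.1], [0.01, 2.65], [-1.57, 4.71], [0.07, 3.14], [-2.87, 2.87]. Speed limits (rad/s): [2.22, 2.22, 2.79, 3.14, 3.14, 3.14].

### API

Orientations are given as a unit quaternion [x, y, z, w].
In Python, from cell import r, optics gives the robot as it stands. The module is installed in compiled form; this text tells all that it offers. Calls block until the motion is done:
- r.move_to(position, orientation): joint-space move of the TCP to a pose.
- r.move_linear(position, rot=None, vel=0.15): straight line of the TCP; rot=None keeps the orientation; vel is the mean speed in m/s.
- r.set_joints(angles): joint-space move.
- r.set_gripper(opening, squeeze=None): opening from 0.0 (shut) to 1.0 (fully open); squeeze is the grip in N (None keeps the last); returns when the fingers have stopped.
- r.sleep(seconds).
- r.inverse_kinematics(position, orientation): joint angles nearest the present ones, or None.
- optics.get_image(name): name is "side" or "top" or "wrist"; returns a dict with "pixels" (384x512x3 uint8, red, green, blue), "depth" (384x512 float32, m along the optical axis (not along the pixel's ray), 0 where there is no reading), "fx", "fy", "cx", "cy" (pixels), "D" ([k1, k2, p1, p2, k3] as OpenCV has them; the pictures are not rectified), "camera_from_world" (4x4, takes a point from world to camera coordinates); the wrist camera has in their place "mount" (4x4, takes a point from camera to tool coordinates, whose origin is the TCP and whose axes are the flange's). Camera axes: x right, y down, z forward; pixel columns grow to the right and rows downward; lengths in m; the calibration is good to about 2 mm. A picture is of the moment at which its call begins: read the wrist's pose just before it.
A pose or a line that the arm cannot do raises r.PlanningError and nothing moves.
- r.hand_in(): hands the job in; it is judged then, once.
Readings, each from a call of its own:
- r.current_t(): time.
- r.current_q(): joint angles.
- r.current_qvel(): joint speeds.
- r.current_effort(): joint torques, N m.
- r.current_tool_pos(): TCP position.
- r.current_ee_rot(): TCP orientation.
- r.current_contact_force(): force on the tool from outside, world axes, zero at the start.
- r.current_torque(): the same for the moment, N m.
- r.current_opening(): opening from 0.0 (shut) to 1.0 (fully open).
- r.current_finger_force(): force on a finger pad.
Only numpy, scipy, OpenCV 4.12 (cv2) and the standard library are available. Lean on these libraries where they do the work, as an engineer would, in place of code of your own. Each camera call takes 0.05 s, during which the arm holds its last target. There are 200 camera calls.

### The job

On the bicycle-hub jig, slide the carriage fully home so that the red thumbscrew stands over the hub, and lock it there by turning the black clamp knob clockwise until its steel latch bar points straight at the yellow lug. Then turn the red thumbscrew clockwise until it seats on the hub, back it off a quarter turn, and hold it there: finish still gripping the thumbscrew. Leave the jar, spanner and parts tray where they are.

Things in the scene. Friction and masses are not known exactly. Their poses are not given: they have to be found in the camera images.
- jig: Fixed jig: dark steel base plate 120 x 270 x 16 mm, blue pedestal 64 x 138 mm with its top (the slideway) 80 mm above the bench, and an upright aluminium bicycle hub (flanges 58 mm across, top 66 mm above the bench). Origin on the bench, z up; the slideway runs along its y axis, and the hub's axis stands at jig x = 0, y = +60 mm. The jig's place and yaw vary.
- lug (a point): Middle of the face, towards the hub, of the yellow lug fixed on the pedestal (24 mm wide along jig x, 16 mm thick, top 103 mm above the bench), at jig x = 0, y = -114.5 mm, z = 99 mm; axes as the jig's.
- carriage (a joint): Slide of the carriage along jig +y (m): 0 = fully back by the lug, 0.048 = home at a hard stop, thumbscrew over the hub. Drags with about 3 N, stays where it is left. The carriage is an aluminium plate 52 x 150 x 14 mm, top 94 mm above the bench, on the pedestal and overhanging the hub; it carries the clamp knob and the thumbscrew and can be drawn along by either.
- carriage_mark (a point): Point of the carriage on the thumbscrew's axis at the plate's top, 94 mm above the bench (middle of the white dial with four black ticks 90 degrees apart); axes as the jig's.
- clamp (a joint): Angle of the black clamp knob (rad), growing clockwise from above, axis vertical: 0 = free, latch bar about along jig +x; 1.45 = locked at a hard stop, bar along jig -y, its end 2.5 mm before the lug. Turns with 0.05 N m, stays where it is left. Unless the carriage is home the bar hits the lug short of 1.45; once locked, the bar stops the carriage from sliding back.
- clamp_grip (a point): Middle of the black clamp knob's grip, an upright wing 44 mm long, 12 mm thick, 28 mm high on a boss 22 mm across. x lies along the wing towards the latch bar (white mark), y across the wing, z up. On the turning axis, 128 mm above the bench; wing top 11 mm above it, lower edge 17 mm below. The axis is 110 mm behind (jig -y of) the thumbscrew's.
- latch_tip (a point): End of the steel latch bar turned by the clamp knob (12 x 8 mm, reaching 62 mm from the knob's axis, its top 103 mm above the bench); axes as clamp_grip.
- adjuster (a joint): Angle of the red thumbscrew (rad), growing clockwise from above about a vertical axis: 0 = wound fully off, 2.60 = seated on the hub (hard stop). It starts 0.5 to 1.35 rad short of seating. Turns with about 0.06 N m until it seats and stays where it is left. It does not rise or fall; it drives a brass foot under the plate down 1.9 mm per rad.
- thumbscrew: The red thumbscrew's head. Origin on its axis at the plate's top, 94 mm above the bench; x along its wing (white mark on top at the +x end), y across the wing, z up. At joint 0 its x is the jig's x.
- screw_grip (a point): Middle of the thumbscrew's grip, 128 mm above the bench on the turning axis: a wing of the same size as the clamp knob's, 44 x 12 x 28 mm, top 11 mm above this point, lower edge 17 mm below it; axes as thumbscrew.
- grease: Bystander: jar 62 mm across, 68 mm high, green cap, loose; origin under its middle.
- spanner: Bystander: steel spanner 160 mm long lying flat along its x, loose; origin at its underside.
- parts_tray: Bystander: blue open parts tray 90 x 130 x 30 mm, loose; origin under its middle.

How it is judged:
By the outcome, as a careful person would: the job done as asked, in the order asked, and still so for the second after the job is handed in, while the arm keeps its last pose, push and grip.
It also fails if it takes over 48 s, if anything falls off the work surface, if the arm or the gripper's body presses on something with over 40 N, if the wrist force passes 120 N, or if a joint passes its speed limit or range.

## Working session

There is one attempt and no reset: what is moved stays moved. The work goes in short steps, each a Python script; the robot and the scene stay as the last script left them, time stands still between calls to the robot, and variables do not carry over. Pictures are saved under pics/ and viewed, at most 10 in all, crops included, and the job is handed in when it is done.

```bash
mkdir -p pics; ls; python3 - <<'E'
from cell import r, optics
import cv2, numpy as np, pickle
print(r.current_t(), r.finger_overhang, r.current_ee_rot(), r.current_tool_pos())
ims={}
for n in ["top","side"]:
    im=optics.get_image(n); ims[n]=im
    print(n,im["fx"],im["fy"],im["cx"],im["cy"],im["D"]); print(np.round(im["camera_from_world"],3))
pickle.dump(ims,open("ims.pkl","wb"))
c=np.vstack([ims["top"]["pixels"],ims["side"]["pixels"]])[:,:,::-1]
cv2.imwrite("pics/a.png",cv2.resize(ims["top"]["pixels"][:,:,::-1],(800,600)))
cv2.imwrite("pics/b.png",cv2.resize(ims["side"]["pixels"][:,:,::-1],(800,600)))
E
```

```text
pics
0.0 0.022 [ 9.77737406e-01  2.09831423e-01 -7.55156419e-05 -5.77175739e-04] [ 0.22558146 -0.50128783  0.25275222]
top 461.13966561240295 461.13966561240295 248.77615889150925 194.7260508561195 [0.05843818 0.         0.         0.         0.        ]
[[ 0.007 -1.    -0.009  0.018]
 [-0.989 -0.005 -0.151  0.618]
 [ 0.151  0.01  -0.989  1.228]
 [ 0.     0.     0.     1.   ]]
side 495.9571852318437 495.9571852318437 259.4575815568161 188.42727213663622 [0.04432313 0.         0.         0.         0.        ]
[[-0.918 -0.395 -0.023  0.574]
 [-0.211  0.537 -0.817  0.22 ]
 [ 0.335 -0.746 -0.576  0.991]
 [ 0.     0.     0.     1.   ]]
```

View pics/a.png

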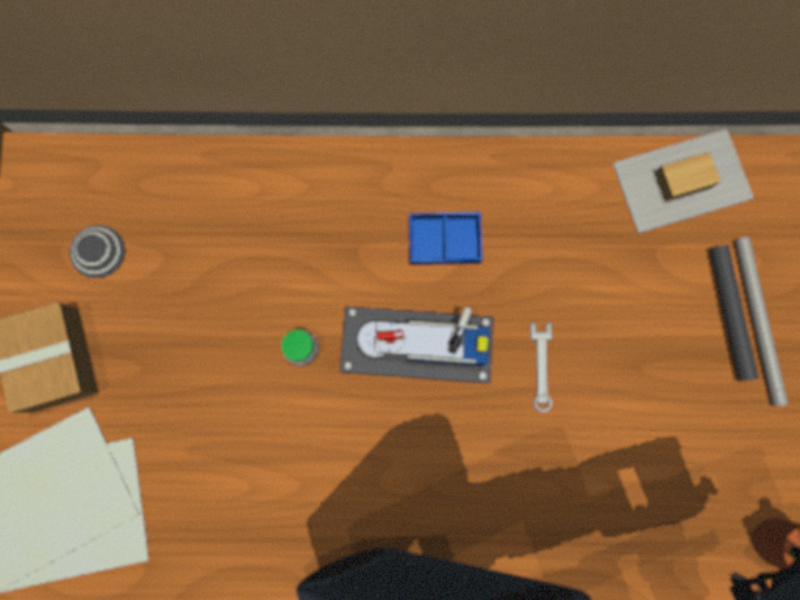

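View pics/b.png

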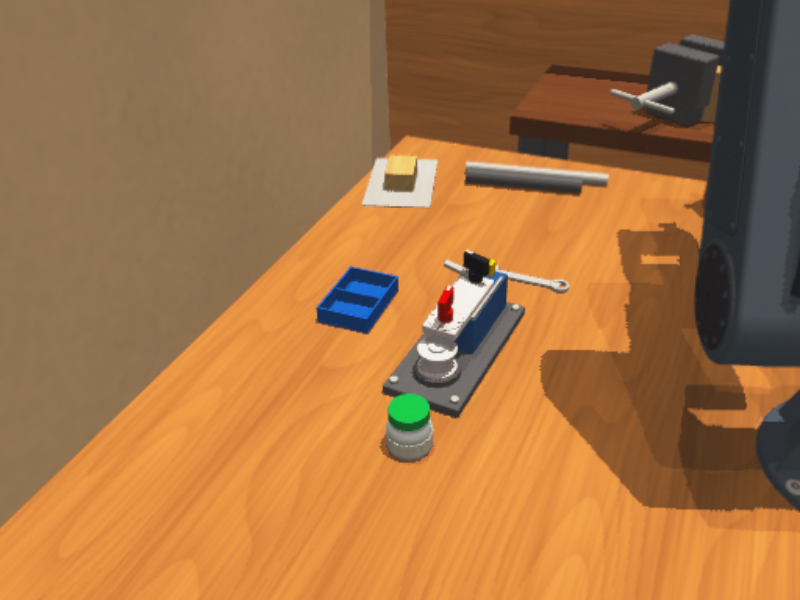

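The top view shows the red wing at about (391,337) and the lug at (482,344), with the latch bar pointing up, towards world +x. The jig's y axis is close to world +y. The side view agrees. Next I'll cast rays for a coarse pose, then look from the wrist.

```bash
cat > h.py <<'E'
import numpy as np, cv2, pickle
from scipy.spatial.transform import Rotation as R
def down(yaw): return np.array([np.cos(yaw/2),np.sin(yaw/2),0,0])   # tool x at yaw, z down
def cast(im,px,z,wfc):
    K=np.array([[im["fx"],0,im["cx"]],[0,im["fy"],im["cy"]],[0,0,1]])
    p=cv2.undistortPoints(np.array(px,float).reshape(-1,1,2),K,np.array(im["D"]))[:,0]
    d=np.c_[p,np.ones(len(p))]@wfc[:3,:3].T; o=wfc[:3,3]
    return (o+d*((z-o[2])/d[:,2])[:,None])[:,:2]
def mask(rgb,c):
    h=cv2.cvtColor(rgb,cv2.COLOR_RGB2HSV); H,S,V=cv2.split(h)
    if c=="red": m=((H<6)|(H>174))&(S>170)&(V>90)
    if c=="yellow": m=(H>24)&(H<35)&(S>150)&(V>120)
    if c=="green": m=(H>50)&(H<75)&(S>150)
    if c=="black": m=(V<45)
    return m.astype(np.uint8)
def blobs(m,amin=10):
    n,l,s,c=cv2.connectedComponentsWithStats(m)
    return sorted([(int(s[i,4]),c[i].round(1).tolist(),s[i,:4].tolist(),i) for i in range(1,n) if s[i,4]>=amin],key=lambda a:-a[0])
def wrist(r,optics):
    T=np.eye(4);T[:3,:3]=R.from_quat(r.current_ee_rot()).as_matrix();T[:3,3]=r.current_tool_pos()
    im=optics.get_image("wrist"); return im,T@np.array(im["mount"])
E
python3 - <<'E'
from h import *
ims=pickle.load(open("ims.pkl","rb")); im=ims["top"]; W=np.linalg.inv(im["camera_from_world"])
for c,z in (("red",.139),("yellow",.103),("green",.068)):
    for b in blobs(mask(im["pixels"],c))[:3]: print(c,b[:3],cast(im,[b[1]],z,W))
from cell import r
# look-over pose above the jig
l=cast(im,[[482*.64,344*.64]],.103,W)[0];s=cast(im,[[391*.64,337*.64]],.139,W)[0]
print(l,s)
for x in (-.1,-.05,0):
  for yaw in (0,np.pi/2,-np.pi/2):
    print(x,yaw,r.inverse_kinematics([(l[0]+s[0])/2+x,(l[1]+s[1])/2,.33],down(yaw)))
from cell import optics
print(np.round(optics.get_image("wrist")["mount"],3))
E
```

```text
red (42, [247.0, 214.7], [242, 213, 10, 5]) [[0.55270647 0.02460917]]
yellow (47, [308.4, 219.6], [306, 216, 6, 9]) [[ 0.54467985 -0.13555016]]
green (272, [189.9, 220.5], [181, 212, 19, 18]) [[0.54390129 0.17943816]]
[ 0.54321269 -0.13573844] [0.55024583 0.01634366]
-0.1 0 [-2.36201797e-01  8.89639272e-02  1.78901155e+00 -4.44089210e-16
  1.26361718e+00  1.33459453e+00]
-0.1 1.5707963267948966 [-2.36201797e-01  8.89639272e-02  1.78901155e+00 -4.44089210e-16
  1.26361718e+00 -2.36201797e-01]
-0.1 -1.5707963267948966 None
-0.05 0 [-2.12685190e-01  1.86668486e-01  1.67521712e+00 -4.44089210e-16
  1.27970704e+00  1.35811114e+00]
-0.05 1.5707963267948966 [-2.12685190e-01  1.86668486e-01  1.67521712e+00 -4.44089210e-16
  1.27970704e+00 -2.12685190e-01]
-0.05 -1.5707963267948966 None
0 0 [-1.93408954e-01  2.82989383e-01  1.55225950e+00 -4.44089210e-16
  1.30634377e+00  1.37738737e+00]
0 1.5707963267948966 [-1.93408954e-01  2.82989383e-01  1.55225950e+00 -4.44089210e-16
  1.30634377e+00 -1.93408954e-01]
0 -1.5707963267948966 None
[[ 0.    -0.951 -0.31   0.079]
 [ 1.     0.     0.    -0.001]
 [-0.    -0.31   0.951 -0.12 ]
 [ 0.     0.     0.     1.   ]]
```

```bash
python3 - <<'E'
from h import *
from cell import r,optics
r.move_to([.545,-.045,.32],down(np.pi))
im,W=wrist(r,optics); pickle.dump((im,W),open("w1.pkl","wb"))
print(r.current_t(),im["fx"],W.round(3))
for c,z in (("red",.139),("yellow",.103),("black",.139)):
    for b in blobs(mask(im["pixels"],c),40)[:4]: print(c,b[:3],cast(im,[b[1]],z,W))
cv2.imwrite("pics/c.png",cv2.resize(im["pixels"][:,:,::-1],(800,600)))
E
```

```text
2.2167 298.7315591716911 [[ 0.001  0.951  0.308  0.465]
 [ 1.    -0.001 -0.001 -0.045]
 [-0.001  0.308 -0.951  0.439]
 [ 0.     0.     0.     1.   ]]
red (180, [320.3, 181.1], [297, 175, 41, 12]) [[0.55243798 0.02116005]]
yellow (248, [179.0, 163.9], [173, 154, 13, 20]) [[ 0.54209023 -0.13505692]]
black (27548, [252.6, 347.3], [0, 270, 512, 114]) [[ 0.77405681 -0.05104416]]
```

View pics/c.png

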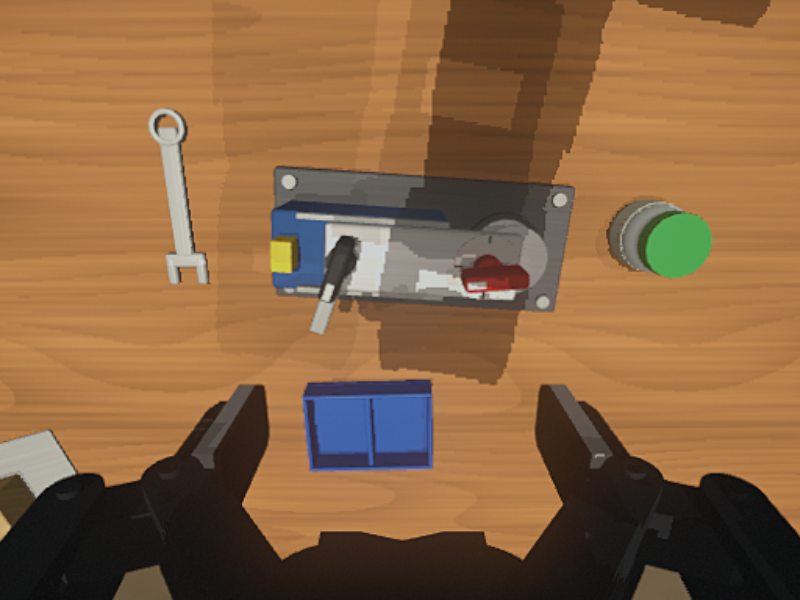

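The wrist view shows the lug at (285,255), the black wing running (350,238) to (328,298) with the bar end at (317,330), and the red wing running (465,280) to (528,275). Base bolts are at (289,182), (560,200) and (543,302). I'll zoom in for edge pixels.

```bash
python3 - <<'E'
from h import *
im,W=pickle.load(open("w1.pkl","rb"))
c=im["pixels"][100:216,165:365,::-1]
cv2.imwrite("pics/d.png",cv2.resize(c,(800,464),interpolation=cv2.INTER_CUBIC))
E
```

```text
(no output)
```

View pics/d.png

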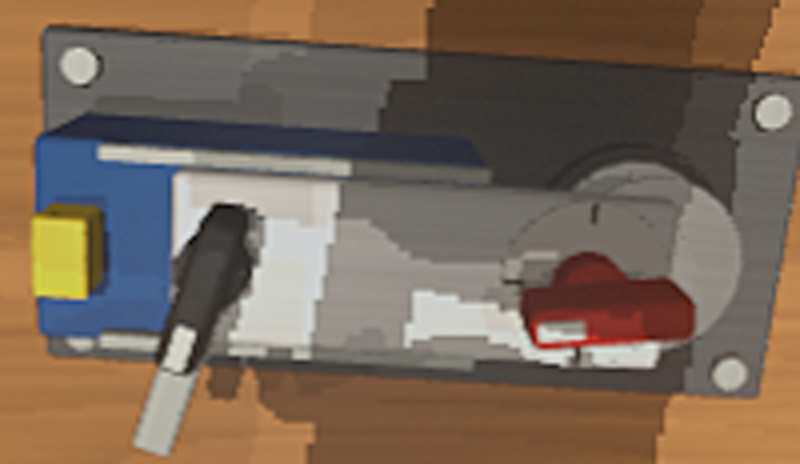

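```bash
python3 - <<'E'
from h import *
im,W=pickle.load(open("w1.pkl","rb"))
f=lambda pts,z: cast(im,[[165+x/4,100+y/4] for x,y in pts],z,W)
p=f([(48,28),(800,76),(757,397),(50,357)],.016); print("plate",p.round(4),p.mean(0))
for a,b in ((0,1),(3,2)): d=p[b]-p[a]; print("yaw",-np.arctan2(d[0],d[1]),np.linalg.norm(d))
b=f([(79,66),(774,112),(729,374),],.018);d=b[1]-b[0];print("bolt yaw",-np.arctan2(d[0],d[1]),d)
l=f([(33,215),(87,212),(86,299),(35,294)],.103);print("lug",l.round(4),l.mean(0))
t=f([(595,212),(580,357),(515,281)],.094);m=(t[0]+t[1])/2;d=t[1]-t[0];print("mark",m,"yaw",np.arctan2(d[1],d[0]),np.linalg.norm(d))
d=m-l.mean(0);print("lug-mark yaw",-np.arctan2(d[0],d[1]),np.linalg.norm(d))
k=m-.110*d/np.linalg.norm(d); tip=f([(152,451)],.103)[0]; e=tip-k;print("clamp axis",k,"tip",tip,"bar yaw",np.arctan2(e[1],e[0]),np.linalg.norm(e))
w=f([(235,207),(175,372),(180,350)],.139);e=w[1]-w[0];print("black wing",w,np.arctan2(e[1],e[0]))
w=f([(562,330),(690,305),(693,340),(537,346)],.139);print("red",w, w-m)
for i,j in((1,0),(2,3)): e=w[j]-w[i];print("edge yaw",np.arctan2(e[1],e[0]))
E
```

```text
plate [[ 0.4823 -0.1548]
 [ 0.4985  0.1047]
 [ 0.6167  0.1013]
 [ 0.6006 -0.1638]] [ 0.54952667 -0.02814132]
yaw -0.0626695071903561 0.25992544768427184
yaw -0.06063275302069128 0.2655365397223206
bolt yaw -0.06552091118775184 [0.01579692 0.24075231]
lug [[ 0.5302 -0.1407]
 [ 0.5294 -0.1252]
 [ 0.555  -0.1273]
 [ 0.5535 -0.1421]] [ 0.54204766 -0.13382814]
mark [0.55355934 0.02019458] yaw -0.04550131175880751 0.04454583400957674
lug-mark yaw -0.07460144729708906 0.1544523113457529
clamp axis [ 0.54536079 -0.08949947] tip [ 0.60276219 -0.11079857] bar yaw -0.35530785141192556 0.06122558355027498
black wing [[ 0.52132215 -0.07886328]
 [ 0.56546101 -0.09634352]
 [ 0.55934767 -0.09471222]] -0.37707781992494976
red [[ 0.55395365  0.00571765]
 [ 0.54718837  0.03878514]
 [ 0.55672394  0.04035445]
 [ 0.55833906 -0.00065518]] [[ 0.00039431 -0.01447693]
 [-0.00637097  0.01859057]
 [ 0.0031646   0.02015988]
 [ 0.00477972 -0.02084975]]
edge yaw -1.368991188091246
edge yaw -1.531432626190043
```

Jig yaw is about -0.065 and the carriage sits at about 20 mm, so it has 28 mm to go. The clamp axis is at (.546,-.089) with the wing yaw about -0.367. I'll grip the clamp knob and draw the carriage home.

```bash
cat >> h.py <<'E'
J=-.065; Y=np.array([-np.sin(J),np.cos(J)])
def stat(r,s=""): print(s,"t%.2f"%r.current_t(),np.round(r.current_tool_pos(),4),"F",np.round(r.current_contact_force(),1),"M",np.round(r.current_torque(),2),"op%.3f"%r.current_opening(),"q6 %.3f"%r.current_q()[5])
E
python3 - <<'E'
from h import *
from cell import r,optics
r.set_gripper(.6,40)
a=np.array([.546,-.089]); q=down(np.pi-.367)
r.move_to([*a,.20],q); stat(r)
r.move_linear([*a,.132],vel=.12); stat(r,"down")
r.set_gripper(0,40); r.sleep(.1); stat(r,"grip")
p=np.array(r.current_tool_pos()); F0=np.array(r.current_contact_force())
for d in [.022]+list(np.arange(.024,.036,.001)):
    r.move_linear([*(p[:2]+Y*d),p[2]],vel=.05)
    F=np.array(r.current_contact_force()); f=(F-F0)[:2]@Y
    print("%.3f %.1f"%(d,f),end=" ")
    if f<-14: break
stat(r,"home")
E
```

```text
t3.23 [ 0.5466 -0.089   0.201 ] F [-0.4  0.6  0.3] M [ 0.05 -0.02  0.04] op0.600 q6 -1.451
down t3.94 [ 0.5466 -0.089   0.133 ] F [ 0.9 -0.4  0.4] M [0.05 0.   0.04] op0.601 q6 -1.450
grip t4.47 [ 0.5465 -0.0893  0.1333] F [-2.6  0.2  9.9] M [-0.12  0.42  0.03] op0.132 q6 -1.450
0.022 3.3 0.024 -0.0 0.025 -2.0 0.026 -1.0 0.027 -7.8 0.028 -13.7 0.029 -21.2 home t6.56 [ 0.5483 -0.0628  0.1334] F [ -3.6 -21.    2.7] M [-3.53  0.57 -0.02] op0.128 q6 -1.398
```

```bash
python3 - <<'E'
from h import *
from cell import r,optics
r.set_gripper(0,70)
p=np.array(r.current_tool_pos());r.move_linear([*(p[:2]-Y*.0005),p[2]],vel=.05)
stat(r,"relax")
q=list(r.current_q());q0=q[5]; M0=r.current_torque()[2]
for d in list(np.arange(.3,1.0,.3))+list(np.arange(1.0,1.4,.03)):
    q[5]=q0+d; r.set_joints(q); r.sleep(.05)
    m=r.current_torque()[2]-M0; print("%.2f %.2f"%(d,m),end=" ")
    if abs(m)>.5: break
stat(r,"end")
im,W=wrist(r,optics); pickle.dump((im,W),open("w2.pkl","wb"))
cv2.imwrite("pics/e.png",cv2.resize(im["pixels"][:,:,::-1],(800,600)))
E
```

```text
relax t7.03 [ 0.5482 -0.0633  0.1335] F [-2.4 -2.2  3.6] M [-0.64  0.2   0.02] op0.125 q6 -1.403
0.30 -0.09 0.60 -0.03 0.90 0.00 1.00 -0.02 1.03 0.01 1.06 -0.02 1.09 -0.02 1.12 -0.02 1.15 -0.10 1.18 -0.07 1.21 -0.09 1.24 -0.11 1.27 -0.10 1.30 0.57 end t11.65 [ 0.5483 -0.0632  0.1335] F [ 5.7  1.2 -0. ] M [ 0.18 -0.9   0.59] op0.126 q6 -0.105
```

View pics/e.png

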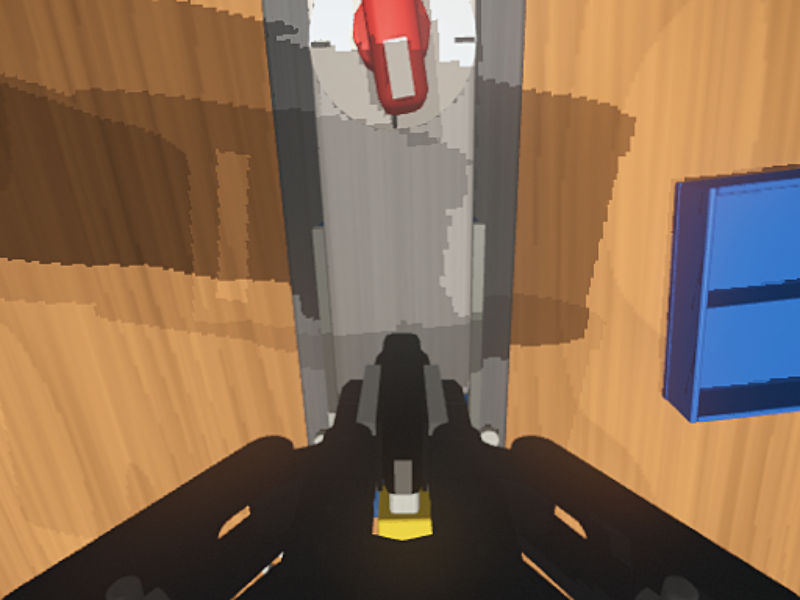

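The bar appears to point at the lug, with its end at about (403,500) just before the yellow. I'll check the angle metrically using the dial ticks at (320,44), (465,40) and (395,122).

```bash
python3 - <<'E'
from h import *
from cell import r
im,W=pickle.load(open("w2.pkl","rb"))
f=lambda pts,z: cast(im,[[x*.64,y*.64] for x,y in pts],z,W)
M=R.from_quat(r.current_ee_rot()).as_matrix(); print("tool yaw",np.arctan2(M[1,0],M[0,0]),M.round(3)[2])
t=f([(320,44),(465,40),(395,122)],.094);d=t[1]-t[0];m=(t[0]+t[1])/2;print("ticks",t,"J",np.arctan2(d[1],d[0]),"mark",m)
e=f([(265,0),(308,445)],.016);print(e)
for pts,z in (([(316,230),(330,400)],.08),([(483,230),(470,400)],.08),([(319,130),(334,400)],.094),([(471,130),(467,400)],.094),([(265,0),(308,445)],.016),([(525,0),(505,445)],.016)):
    e=f(pts,z);d=e[0]-e[1];print(z,"J",-np.arctan2(d[0],d[1]),e.round(4).tolist())
w=f([(403,340),(403,480)],.139);d=w[1]-w[0];print("wing",w,np.arctan2(d[1],d[0]))
l=f([(372,518),(433,518)],.103);d=l[1]-l[0];print("lug",l,np.arctan2(d[1],d[0]))
# red wing axis: white mark centre
s=f([(400,67)],.139)[0];e=s-m;print("screw mark yaw",np.arctan2(e[1],e[0]),np.linalg.norm(e),s)
E
```

```text
tool yaw 1.476874069598885 [-0.  0. -1.]
ticks [[0.53304069 0.0482215 ]
 [0.57726495 0.04515135]
 [0.55369104 0.02364906]] J -0.06931104686710828 mark [0.55515282 0.04668642]
[[ 0.50028194  0.08382018]
 [ 0.48352276 -0.14778925]]
0.08 J -0.0687157398374546 [[0.5205, -0.0106], [0.5156, -0.0823]]
0.08 J -0.1154669622515784 [[0.5825, -0.0164], [0.5742, -0.0877]]
0.094 J -0.08916225953347645 [[0.5291, 0.0236], [0.5204, -0.0744]]
0.094 J -0.06354876917598834 [[0.5778, 0.019], [0.5715, -0.0792]]
0.016 J -0.07223374561187443 [[0.5003, 0.0838], [0.4835, -0.1478]]
0.016 J -0.06436976526278611 [[0.6156, 0.0729], [0.6007, -0.1588]]
wing [[ 0.55092956 -0.03253937]
 [ 0.54677706 -0.07722137]] -1.6634646624322809
lug [[ 0.53000512 -0.1240733 ]
 [ 0.55439613 -0.12635029]] -0.09308365558654963
screw mark yaw -1.4840102746671844 0.013798554483061533 [0.55634884 0.0329398 ]
```

The clamp is locked: the tool torque spiked at the expected angle and the carriage is home. The screw wing's yaw is about -1.48, so its angle is about 1.41. Next I'll release the knob, verify with an image, and grip the screw.

```bash
python3 - <<'E'
from h import *
from cell import r,optics
q=list(r.current_q()); q[5]-=.025; r.set_joints(q); stat(r,"unload")
r.set_gripper(.5,70)
p=r.current_tool_pos(); r.move_linear([p[0],p[1],.21],vel=.2); stat(r,"up")
im,W=wrist(r,optics); pickle.dump((im,W),open("w3.pkl","wb"))
cv2.imwrite("pics/f.png",cv2.resize(im["pixels"][:,:,::-1],(800,600)))
E
```

```text
unload t11.95 [ 0.5483 -0.0632  0.1335] F [ 5.4  1.1 -0. ] M [ 0.1  -0.88  0.02] op0.125 q6 -0.130
up t12.89 [ 0.5477 -0.0632  0.2097] F [ 0.2  0.8 -0.6] M [-0.03  0.03 -0.02] op0.498 q6 -0.130
```

View pics/f.png

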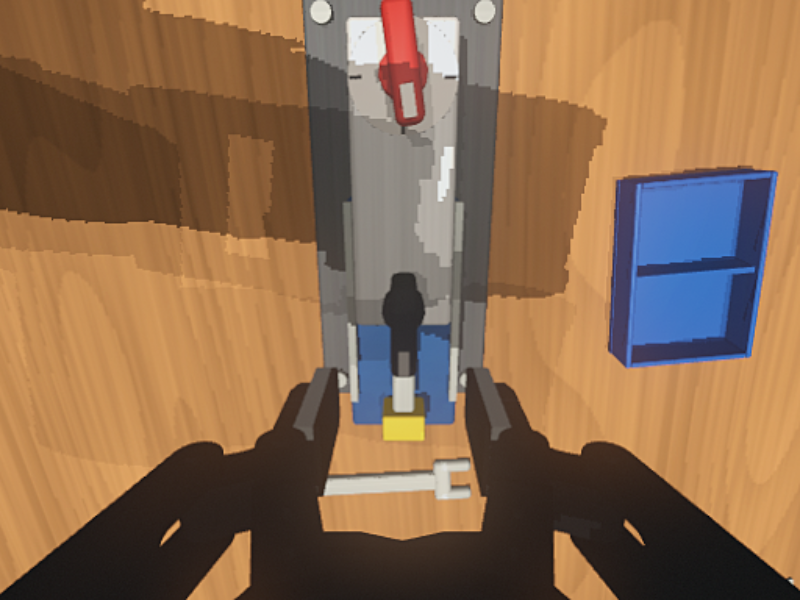

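The bar at (403,390) points straight at the lug at (403,420). The screw wing top runs (397,5) to (410,120), with ticks at (355,76) and (451,76).

```bash
python3 - <<'E'
from h import *
from cell import r,optics
im,W=pickle.load(open("w3.pkl","rb"))
f=lambda pts,z: cast(im,[[x*.64,y*.64] for x,y in pts],z,W)
t=f([(355,76),(451,76),(403,130)],.094);m=(t[0]+t[1])/2;d=t[1]-t[0];J2=np.arctan2(d[1],d[0])
s=f([(408,100)],.139)[0];e=s-m;y1=np.arctan2(e[1],e[0])
g=f([(411,5),(423,118)],.139);d=g[1]-g[0];y2=np.arctan2(d[1],d[0])
print("J",J2,"mark",m,"yaws",y1,y2)
y=(y1+y2)/2; c=(m+np.array([.5557,.0466]))/2; print(c,y)
r.move_to([*c,.20],down(np.pi+y)); r.move_linear([*c,.132],vel=.12); stat(r,"down")
r.set_gripper(0,25); r.sleep(.2); stat(r,"grip")
M=R.from_quat(r.current_ee_rot()).as_matrix(); print("tool yaw",np.arctan2(M[1,0],M[0,0]))
E
```

```text
J -0.06869185239900898 mark [0.55524177 0.04700178] yaws -1.5128376453540855 -1.5138661304293797
[0.55547089 0.04680089] -1.5133518878917327
down t14.18 [0.5558 0.0464 0.1325] F [0.1 0.1 0.3] M [ 0.04  0.   -0.01] op0.501 q6 -0.057
grip t14.75 [0.5558 0.0468 0.1333] F [-3.9 -0.4  8.5] M [-0.05  0.55  0.03] op0.137 q6 -0.057
tool yaw 1.6284070622526385
```

```bash
python3 - <<'E'
from h import *
from cell import r,optics
r.set_gripper(0,70); r.sleep(.1); stat(r)
q=list(r.current_q());q0=q[5]; M0=r.current_torque()[2]
for d in [.4,.8,1.0]+list(np.arange(1.02,1.4,.02)):
    q[5]=q0+d; r.set_joints(q); r.sleep(.05)
    m=r.current_torque()[2]-M0; print("%.2f %.3f %.2f"%(d,r.current_q()[5]-q0,m),end=" | ")
    if abs(m)>.45: break
stat(r,"end"); print("q0",q0)
M=R.from_quat(r.current_ee_rot()).as_matrix(); print("tool yaw",np.arctan2(M[1,0],M[0,0]))
im,W=wrist(r,optics); pickle.dump((im,W),open("w4.pkl","wb"))
cv2.imwrite("pics/g.png",cv2.resize(im["pixels"][:,:,::-1],(800,600)))
E
```

```text
t15.07 [0.5558 0.0468 0.1334] F [-4.8 -0.2  9.8] M [-0.12  0.65  0.04] op0.127 q6 -0.057
0.40 0.396 -0.04 | 0.80 0.795 0.01 | 1.00 0.994 -0.09 | 1.02 1.014 -0.10 | 1.04 1.034 -0.05 | 1.06 1.054 -0.09 | 1.08 1.074 -0.09 | 1.10 1.094 -0.09 | 1.12 1.114 -0.12 | 1.14 1.134 -0.12 | 1.16 1.154 -0.14 | 1.18 1.174 0.47 | end t19.16 [0.5561 0.0466 0.1335] F [ 4.  -5.6 -3.7] M [-0.78 -0.57  0.5 ] op0.128 q6 1.117
q0 -0.056941091329037186
tool yaw 0.4551481482875507
```

View pics/g.png

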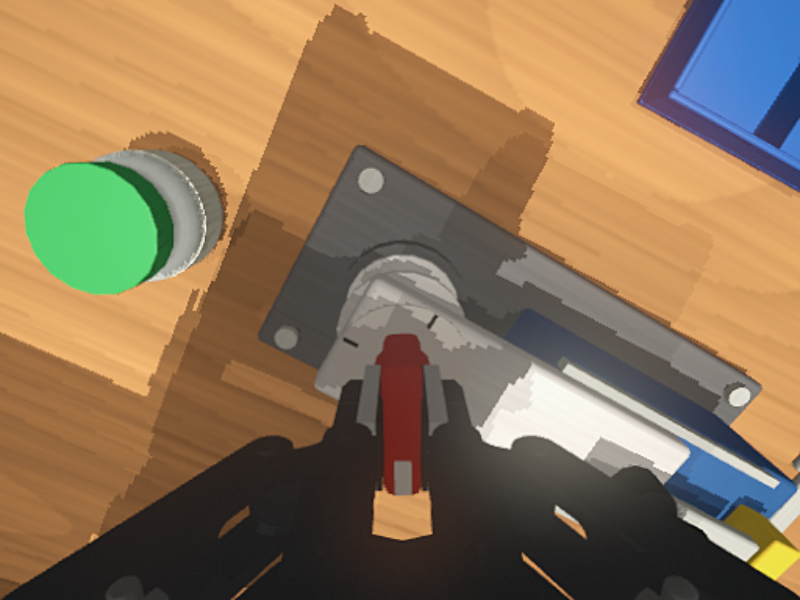

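It seated at the expected angle (tool yaw .455, predicted .47). Now I'll back off π/2 and check.

```bash
python3 - <<'E'
from h import *
from cell import r,optics
q=list(r.current_q()); q0=q[5]
for d in (.4,.8,1.2,1.581):
    q[5]=q0-d; r.set_joints(q)
r.sleep(.3)
stat(r,"end")
M=R.from_quat(r.current_ee_rot()).as_matrix(); print("tool yaw",np.arctan2(M[1,0],M[0,0]))
im,W=wrist(r,optics)
cv2.imwrite("pics/h.png",cv2.resize(im["pixels"][:,:,::-1],(800,600)))
E
```

```text
end t21.37 [0.5556 0.0467 0.1335] F [-4.7  2.   1.6] M [ 0.53  0.76 -0.09] op0.128 q6 -0.459
tool yaw 2.0309980620148
```

View pics/h.png

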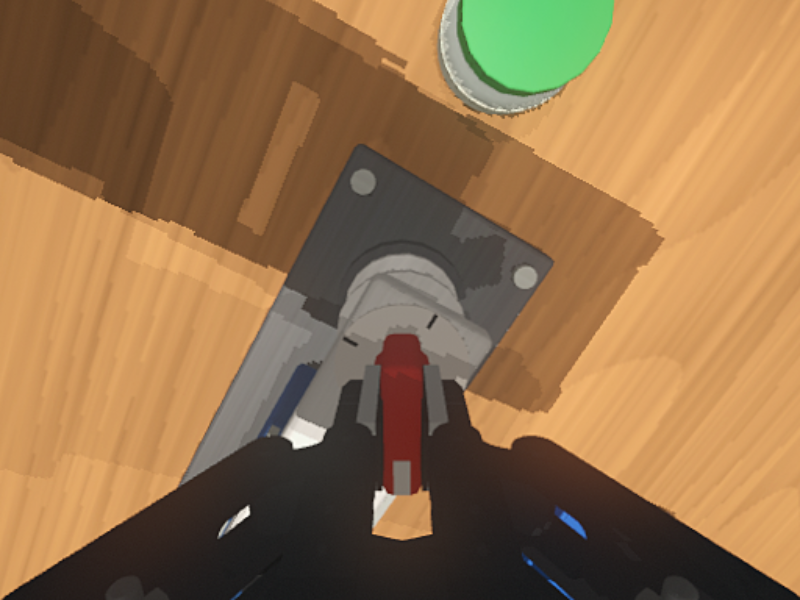

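The wing is still held squarely and the dial ticks appear at the same pixels as when seated, (350,342) and (432,321). That matches a quarter turn.

```bash
python3 -c "
from cell import r
print(r.hand_in())"
```

```text
the job is handed in; nothing more can be done
None
```

I handed the job in at about 21 s: carriage home, clamp locked with its bar pointing at the lug, and the thumbscrew seated, backed off a quarter turn and still gripped. The jar, spanner and tray were left where they were.

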